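Tip the grinding pot into its catch tray

ROBOT

A 7-joint arm with a two-finger parallel gripper is mounted at the origin on a cart in front of the work surface, level with it; the furniture and walls round the work are solid. World frame = base frame: x ahead of the robot, y to its left, z up, the work surface at z = 0. Lengths are in m, angles in rad, forces in N, time in s.
With the tool pointing down it reaches from about 0.4 to 0.875 m from the base axis. Payload 19.3 kg.
Tool frame: the origin (TCP) lies at the very end of the fingers, on their centre line; the grasp point (between the pads) lies 19 mm behind it; z points along the fingers, y is the line along which they close (so a half turn about z gives the same grasp; the last joint's range is limited). The gripper opens to 85 mm and grips with 20 to 120 N. Pads are 22 mm wide; open, the fingers measure 114 mm over their backs; the gripper's body (76 mm by 85 mm) begins 54 mm behind the grasp point. The pads swing forward as they close: fully open they stand 13 mm farther back than shut.
Start: joints at [-0.07, 0.521, -0.036, 1.599, 0.021, 1.021, -0.113], TCP at [0.625, -0, 0.194] pointing down, gripper open.
Joint ranges: [-2.91, 2.91], [-0.3, 2.13], [-1.5, 1.42], [0.17, 2.43], [-1.26, 4.41], [0.16, 1.93], [-2.52, 2.52]. Speed limits (rad/s): [1.89, 1.89, 2.39, 2.39, 3.01, 3.01, 3.01].

INTERFACE

Orientations are given as [roll, pitch, yaw] about the fixed x, y, z axes, in that order (R = Rz(yaw) Ry(pitch) Rx(roll)).
In Python, from workcell import bot gives the robot as it stands.
- The arm moves only by the tool carry_out, never from a script. Its argument "rows" is a list that holds one entry, the list of rows, each a list of 4 numbers: the shift along the tool's x, y, z in m, then the turn about the tool's z in degrees. In form: [[[x, y, z, twist], ...]]. A call has 1 to 12 rows; each row is the pose to reach, as a shift and turn from the pose commanded when the call began, along the tool's axes at that moment; what a row does not reach only later rows make up. A row lasts 1/12 s, in which the tool goes at most 41.7 mm and 7.16 degrees, less where a joint would pass 70% of its speed; a pose out of reach is approached as far as the arm can. A call with a gripper value outside its range is refused whole. "grip" is the finger opening in m, from 0 to 0.0854, set as the call begins (left out, the last holds). The fingers move at their own pace and stop on an object; "grip_force" is the grip in N (left out, the last holds). Time passes only in rows, so rows that repeat a pose let the fingers close. It gives the time, the measured TCP pose, the force, the opening and the grip force at its end, in the units of the state.
- bot.observe(): the state, without advancing time (a new reading comes with each control period).
- bot.grab_frame(name): name is "scene" or "side" or "wrist"; returns a dict with "pixels" (384x512x3 uint8, red, green, blue), "K" (3x3 intrinsics, pixels), "k1" (the pictures are not rectified: a ray, as slopes to the right and down, at radius r is drawn at 1 + k1 r^2 times it, then the intrinsics apply), "pose" (4x4, takes a point from camera to world coordinates). Camera axes: x right, y down, z forward; pixel columns grow to the right and rows downward; lengths in m; the calibration is good to about 2 mm. A picture is of the moment at which its call begins. There is no depth.
- bot.job_done(): hands the job in; it is judged then, once.
Trained networks look in a picture, given as the dict that the camera call returned (one of the last four; its "shot" number tells which), for a name from the list of things; names that differ only in an ending like _2 or _b are one class to them, and where a whole thing is asked for, a point or a joint stands for the part that bears it (a point fixed in the world has none). Each returns a list of dicts, best first, with "conf" (0 to 1); they miss things now and then, are a little off and sometimes report something else, mostly with a low value. They report only what shows in the picture. A call takes as long as a camera call.
- bot.look_for(picture, label): "position" ([column, row] in pixels, amid what is visible of it).
- bot.regions_of(picture, label): "region" (384x512 bool, what is visible of it) and "position" ([column, row] in pixels, amid what is visible of it).
- bot.spot_point(picture, label): "position" ([column, row] in pixels: a listed point, or the origin of a listed thing).
The state is a dict: "clock": time; "qpos": joint angles; "qd": joint speeds; "joint_efforts": joint torques, N m; "position": TCP position; "tool_rot": TCP orientation; "force": force on the tool from outside, world axes, zero at the start; "moment": the same for the moment, N m; "grip_width": finger opening in m; "finger_force": force on a finger pad.
Only numpy, scipy, OpenCV 4.12 (cv2) and the standard library are available. Lean on these libraries where they do the work, as an engineer would, in place of code of your own. Each camera call takes 0.05 s, during which the arm holds its last target. There are 200 camera calls.

TASK

Slide the steel tray by its handle fully home under the tilting pot, between the stand's feet and up against the crossbar. Then pull the crank out towards its handle end to free the lock, swing it over towards the tray and feel for the tip notch, so that the pot empties its four grinding balls into the tray; leave the crank locked in the tip notch with the pin sprung fully home, the tray still home with all four balls in it, and the glassware round about undisturbed.

Things in the scene. Friction and masses are not known exactly. Their poses are not given: they have to be found in the camera images.
- stand: Aluminium tilting stand, fixed. Origin on the bench below the pot's middle; x along the pivot, away from the crank; the pot tips to +y. Foot rails along y from -40 to 90 mm, inner faces at x = +-56 mm, 14 mm high, ends flared outwards to y = 118 mm. Uprights 34 mm wide, 150 mm high at x = +-61 mm; steel index plate on the front one (x -66 to -74 mm), an arc of radius 44 to 68 mm about the pivot.
- crossbar (a point): Middle of the tray-side face of the bar that joins the rails, at (0, -30, 11) mm in the stand's frame; the bar is 22 mm high and is the stop for the tray. Axes as the stand's.
- pivot (a point): Middle of the pivot axis, 125 mm above the bench, axes as the stand's. The steel pot turns about it with the crank: 90 mm in diameter, 100 mm high, 75 to 175 mm above the bench when upright.
- cradle (a joint): Tilt of cradle, pot and crank in rad: 0 = upright (locked so at the start), growing as the pot tips to the stand's +y. Balls leave it past about 1.6; it can turn to 2.5. Swinging takes 2 to 8 N at the handle, and friction holds it about where it is left. The tip notch is somewhere between 1.88 and 2.22, set anew each time and not measured: feel for it.
- crank_grip (a point): Middle of the crank handle: grey plastic round bar along the stand's x, 20 mm in diameter, 55 mm long between the flat crank arm (+x end) and a 32 mm flange (-x end). It is 110 mm from the pivot axis, and 112 mm from the stand's origin towards -x when the lock is home. Its lean from vertical towards the stand's +y is (tilt - 1.047) rad: at the start 60 deg towards -y. Site axes turn with the crank.
- lock_pin (a point): Locking pin, 10 mm thick, on the crank, 56 mm from the pivot. The crank slides up to 16 mm out along the stand's -x against a spring (8 N home, 13 N out) and is free when 8 mm out. Let go, or held loosely enough to slide through the fingers, it rides 6 to 7 mm out on the plate and springs home over a notch, which then stops the crank (0.07 rad play each way). Held out, it passes the notch.
- tray: Loose steel catch tray, 0.4 to 0.65 kg, 100 mm (x) by 170 mm (y), 45 mm high, walls 4 mm; origin at the centre of its underside. Fully home it lies between the rails (6 mm of play each side), its -y wall against the crossbar: its origin then 55 mm from the stand's along the stand's +y, axes parallel. Slide it on the bench, do not lift it.
- tray_handle (a point): Middle of the tray's handle: grey plastic bar 12 mm in diameter, 76 mm long, along the tray's x, at (0, 125, 60) mm in the tray's frame, 40 mm outside its +y end wall. Axes as the tray's.
- ball_0_center (a point): Centre of a white ceramic grinding ball, 36 mm in diameter, 60 to 130 g, at the start in the pot (the four are alike).
- ball_1_center (a point): Centre of a white ceramic grinding ball, 36 mm in diameter, 60 to 130 g, at the start in the pot (the four are alike).
- ball_2_center (a point): Centre of a white ceramic grinding ball, 36 mm in diameter, 60 to 130 g, at the start in the pot (the four are alike).
- ball_3_center (a point): Centre of a white ceramic grinding ball, 36 mm in diameter, 60 to 130 g, at the start in the pot (the four are alike).
- flask: Bystander: stoppered conical flask, 66 mm wide, 111 mm high; origin at the centre of its underside.
- beaker: Bystander: empty glass beaker, 70 mm wide, 92 mm high; origin at the centre of its underside.
- cylinder: Bystander: measuring cylinder, foot 52 mm, 188 mm high; origin at the centre of its underside.
- vial: Bystander: capped sample vial, 27 mm wide, 59 mm high; origin at the centre of its underside.

How it is judged:
By the outcome, as a careful person would: the job done as asked, in the order asked, and still so for the second after the job is handed in, with the robot touching nothing.
It also fails if it takes over 61 s, if anything falls off the work surface, if the arm or the gripper's body presses on something with over 40 N, if the wrist force passes 120 N, or if a joint passes its speed limit or range.

## Working session

There is one attempt and no reset: what is moved stays moved. The work goes in short steps, Python scripts to look and compute and a tool call to move; the robot and the scene stay as the last step left them, time stands still between calls to the robot, and variables do not carry over. Pictures are saved under pics/ and viewed, at most 10 in all, crops included, and the job is handed in when it is done.

Besides the shell and the picture viewer there is one more tool, called after ">>>" as name([rows], argument=value, ...), one row to a line, values as JSON. carry_out: Moves the arm, as the interface text tells. Its arguments: {"type":"object","properties":{"rows":{"type":"array","items":{"type":"array","items":{"type":"array","items":{"type":"number"}}}},"grip":{"type":"number"},"grip_force":{"type":"number"}},"required":["rows"]}

```bash
ls; mkdir -p pics; cat > h.py <<'E'
import numpy as np, cv2
from workcell import bot
from scipy.spatial.transform import Rotation as R
def ray(f,px):
    K=np.array(f["K"]);d=np.array([(px[0]-K[0,2])/K[0,0],(px[1]-K[1,2])/K[1,1]]);u=d.copy()
    for _ in range(20): u=d/(1+f["k1"]*(u@u))
    T=np.array(f["pose"]);v=T[:3,:3]@np.array([u[0],u[1],1]);return T[:3,3],v/np.linalg.norm(v)
def atz(f,px,z):
    o,v=ray(f,px);return o+v*(z-o[2])/v[2]
def tri(rs):
    A=sum(np.eye(3)-np.outer(v,v) for o,v in rs);b=sum((np.eye(3)-np.outer(v,v))@o for o,v in rs)
    p=np.linalg.solve(A,b);return p,[round(float(np.linalg.norm((np.eye(3)-np.outer(v,v))@(p-o)))*1000,1) for o,v in rs]
def proj(f,p):
    T=np.linalg.inv(np.array(f["pose"]));c=T[:3,:3]@p+T[:3,3];u=c[:2]/c[2];u=u*(1+f["k1"]*(u@u));K=np.array(f["K"])
    return np.array([K[0,0]*u[0]+K[0,2],K[1,1]*u[1]+K[1,2]])
def save(f,n): cv2.imwrite("pics/"+n,cv2.cvtColor(f["pixels"],cv2.COLOR_RGB2BGR))
E
python3 - <<'E'
from h import *
np.set_printoptions(precision=4,suppress=True)
fs={n:bot.grab_frame(n) for n in("scene","side","wrist")}
im=np.hstack([fs["scene"]["pixels"],fs["side"]["pixels"]])
cv2.imwrite("pics/a.png",cv2.cvtColor(cv2.resize(im,(800,300),interpolation=cv2.INTER_AREA),cv2.COLOR_RGB2BGR))
save(fs["scene"],"s.png")
print(bot.observe())
for n in fs: print(n,np.array(fs[n]["pose"])[:3,3],np.array(fs[n]["pose"])[:3,2])
for l in ["stand","crossbar","pivot","crank_grip","lock_pin","tray","tray_handle","flask","beaker","cylinder","vial"]:
    rs=[]
    for n,f in fs.items():
        r=bot.spot_point(f,l)
        if r: print(l,n,np.round(r[0]["position"]),round(r[0]["conf"],2),end=' | ')
        if r and r[0]["conf"]>.4: rs.append(ray(f,r[0]["position"]))
    print(tri(rs) if len(rs)>1 else '')
E
```

```text
pics
{'clock': 0.15, 'qpos': array([-0.0702,  0.5219, -0.0363,  1.5998,  0.0212,  1.0211, -0.1128]), 'qd': array([-0.0009, -0.002 , -0.0008, -0.0007,  0.0005, -0.0014,  0.0028]), 'joint_efforts': array([  0.0004, -92.7376,   1.9804, -37.005 ,   0.018 ,   0.0065,
        -0.    ]), 'position': array([ 0.6247, -0.    ,  0.1937]), 'tool_rot': array([-3.1408,  0.    ,  1.5708]), 'force': array([ 0.4576, -0.6146, -1.0201]), 'moment': array([-0.0212,  0.0461,  0.0064]), 'finger_force': 0.0, 'grip_width': 0.08536678269408345}
scene [-0.2643  0.8919  1.0675] [ 0.5517 -0.5757 -0.6034]
side [0.2214 0.9305 0.753 ] [ 0.2987 -0.7973 -0.5245]
wrist [0.6241 0.0816 0.3725] [-0.0007 -0.316  -0.9488]
stand scene [292. 205.] 0.65 | stand side [273. 196.] 0.78 | stand wrist [223. 271.] 0.56 | (array([ 0.571 , -0.1889,  0.0116]), [11.3, 2.6, 10.8])
crossbar scene [290. 202.] 0.61 | crossbar side [273. 189.] 0.67 | crossbar wrist [230. 287.] 0.7 | (array([ 0.5817, -0.2002,  0.0276]), [6.0, 9.4, 6.0])
pivot side [272. 174.] 0.58 | 
crank_grip scene [325. 169.] 0.74 | crank_grip side [306. 145.] 0.76 | (arr
[... 175 characters left out ...]
 0.4518,  0.1508, -0.0041]), [7.4, 6.8, 2.6])
tray_handle scene [232. 271.] 0.65 | tray_handle side [262. 282.] 0.62 | tray_handle wrist [231. 289.] 0.43 | (array([ 0.5502,  0.0628, -0.035 ]), [147.5, 108.7, 246.2])
flask scene [193. 248.] 0.81 | flask side [301. 146.] 0.71 | (array([0.2713, 0.558 , 0.5376]), [54.7, 54.7])
beaker scene [166. 268.] 0.94 | beaker side [163. 319.] 0.71 | beaker wrist [230. 287.] 0.69 | (array([0.5721, 0.3911, 0.2565]), [147.1, 178.7, 319.8])
cylinder scene [307. 176.] 0.45 | cylinder side [270. 166.] 0.75 | (array([ 0.6731, -0.4455,  0.0006]), [5.0, 5.0])
vial scene [193. 295.] 0.56 | vial side [222. 336.] 0.76 | (array([ 0.5043,  0.415 , -0.0227]), [0.7, 0.7])
```

View pics/a.png

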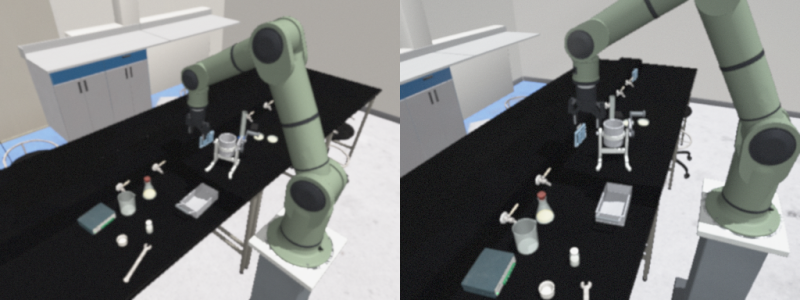

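The overview shows the stand at about (225,150) in the left half, with the tray near (197,200) and the glassware left of it. I'll crop in next.

```bash
python3 - <<'E'
from h import *
s=bot.grab_frame("scene");d=bot.grab_frame("side");w=bot.grab_frame("wrist")
a=cv2.resize(s["pixels"][120:320,200:365],(396,480),interpolation=cv2.INTER_CUBIC)
b=cv2.resize(d["pixels"][120:320,200:365],(396,480),interpolation=cv2.INTER_CUBIC)
cv2.imwrite("pics/b.png",cv2.cvtColor(np.hstack([a,b]),cv2.COLOR_RGB2BGR))
save(w,"w.png")
E
```

```text
(no output)
```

View pics/b.png

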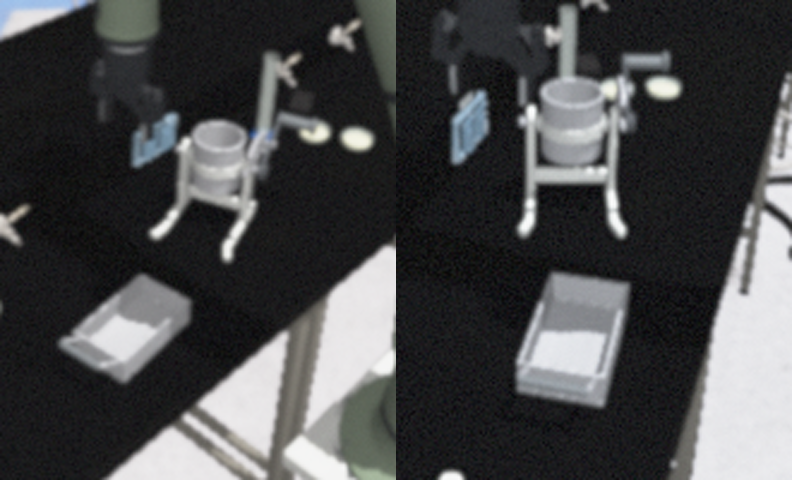

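View pics/w.png

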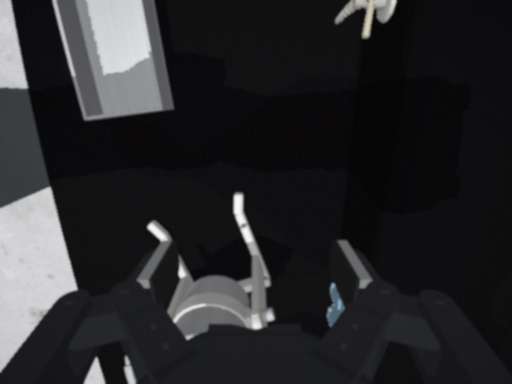

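The wrist view shows the stand's foot ends at (155,228) and (240,197). The tray's stand-side end is at (85,120)–(172,108). The crank handle points towards the robot.

```bash
python3 - <<'E'
from h import *
np.set_printoptions(precision=4,suppress=True)
s=bot.grab_frame("scene");d=bot.grab_frame("side");w=bot.grab_frame("wrist")
for n,f,a,b in[("w",w,(155,228),(240,197)),("s",s,(295,226),(265.4,218)),("d",d,(294,217),(254,217))]:
    A=atz(f,a,.012);B=atz(f,b,.012);v=B-A;print("feet",n,A,B,"mid",(A+B)/2,np.degrees(np.arctan2(v[1],v[0])),np.linalg.norm(v))
A=atz(w,(85,120),.045);B=atz(w,(172,108),.045);v=B-A;print("tray front",A,B,np.degrees(np.arctan2(v[1],v[0])),np.linalg.norm(v))
for f in(s,d):
    for l in("tray_handle","tray"):
        print(l,[(np.round(r["position"]),round(r["conf"],2),atz(f,r["position"],.06 if "h" in l else 0)) for r in bot.spot_point(f,l)[:3]])
for n,f in(("s",s),("d",d)):
  for l,h in(("flask",.05),("beaker",.045),("cylinder",.09),("vial",.03)):
    print(n,l,[(np.round(r["position"]),round(r["conf"],2),atz(f,r["position"],h)) for r in bot.look_for(f,l)[:2]])
E
```

```text
feet w [ 0.4738 -0.0998  0.012 ] [ 0.604  -0.0497  0.012 ] mid [ 0.5389 -0.0747  0.012 ] 21.029470302866333 0.13941624887368675
feet s [ 0.4662 -0.0992  0.012 ] [ 0.5905 -0.048   0.012 ] mid [ 0.5284 -0.0736  0.012 ] 22.392372737768202 0.13439265426466335
feet d [ 0.4648 -0.088   0.012 ] [ 0.5938 -0.04    0.012 ] mid [ 0.5293 -0.064   0.012 ] 20.4011356599311 0.13771914682219394
tray front [0.4174 0.0626 0.045 ] [0.5266 0.0751 0.045 ] 6.55912998997237 0.10993190927158024
tray_handle [(array([230., 271.]), 0.56, array([0.4395, 0.2939, 0.06  ])), (array([325., 170.]), 0.26, array([ 0.5981, -0.4817,  0.06  ]))]
tray [(array([257., 260.]), 0.81, array([0.4506, 0.1456, 0.    ]))]
tray_handle [(array([266., 283.]), 0.84, array([0.4384, 0.2831, 0.06  ]))]
tray [(array([277., 267.]), 0.75, array([0.4475, 0.1566, 0.    ]))]
s flask [(array([191., 242.]), 0.54, array([0.6614, 0.2946, 0.05  ]))]
s beaker [(array([162., 261.]), 0.84, array([0.6584, 0.4302, 0.045 ]))]
s cylinder [(array([309., 160.]), 0.53, array([ 0.683 , -0.4589,  0.09  ]))]
s vial []
d flask [(array([181., 269.]), 0.9, array([0.6724, 0.308 , 0.05  ]))]
d beaker [(array([162., 301.]), 0.84, array([0.6634, 0.4193, 0.045 ]))]
d cylinder [(array([271., 139.]), 0.57, array([ 0.6968, -0.525 ,  0.09  ]))]
d vial [(array([299., 145.]), 0.24, array([ 0.5943, -0.6361,  0.03  ]))]
```

>>> carry_out([
  [[0.1,-0.07,0.02,30],[0.283,-0.188,0.04,83],[0.283,-0.188,0.04,83],[0.283,-0.188,0.04,83],[0.283,-0.188,0.04,83],[0.283,-0.188,0.04,83],[0.283,-0.188,0.04,83],[0.283,-0.188,0.04,83],[0.283,-0.188,0.04,83],[0.283,-0.188,0.04,83],[0.283,-0.188,0.04,83],[0.283,-0.188,0.04,83]],
], grip=0.04)

```text
clock: 3.7
position: [0.4366, 0.2836, 0.1541]
tool_rot: [-3.142, -0.0, 0.122]
force: [-0.1, 0.3, 0.0]
grip_width: 0.0402
finger_force: 0.0
```

```bash
python3 - <<'E'
from h import *
np.set_printoptions(precision=4,suppress=True)
w=bot.grab_frame("wrist");o=bot.observe();print(o["clock"],o["position"],o["tool_rot"],o["qpos"],o["force"])
s=bot.grab_frame("scene");d=bot.grab_frame("side")
for n,f in(("w",w),("s",s),("d",d)):
  for l,h in(("tray_handle",.06),("tray",0),("stand",0),("crank_grip",.18)):
    r=bot.spot_point(f,l)[:1]
    if r: print(n,l,r[0]["position"],round(r[0]["conf"],2),atz(f,r[0]["position"],h))
save(w,"w2.png")
E
```

```text
3.75 [0.4368 0.2834 0.1541] [-3.1415 -0.0001  0.1119] [-0.8748  0.4185  0.2446  1.9247 -0.1359  0.814  -2.0159] [-0.2446  1.2295  0.3528]
w tray_handle [261.3, 179.3] 0.71 [0.439  0.2766 0.06  ]
w tray [354.8, 163.1] 0.72 [0.4582 0.1559 0.    ]
s tray_handle [230.2, 269.3] 0.67 [0.4436 0.2887 0.06  ]
s tray [256.7, 262.2] 0.64 [0.4414 0.1565 0.    ]
s stand [288.8, 209.1] 0.76 [ 0.5694 -0.1799  0.    ]
s crank_grip [324.2, 171.8] 0.72 [ 0.4915 -0.3049  0.18  ]
d tray_handle [263.1, 283.9] 0.77 [0.4435 0.2895 0.06  ]
d tray [274.1, 268.0] 0.7 [0.454  0.1631 0.    ]
d crank_grip [301.2, 143.2] 0.64 [ 0.5126 -0.3283  0.18  ]
```

View pics/w2.png

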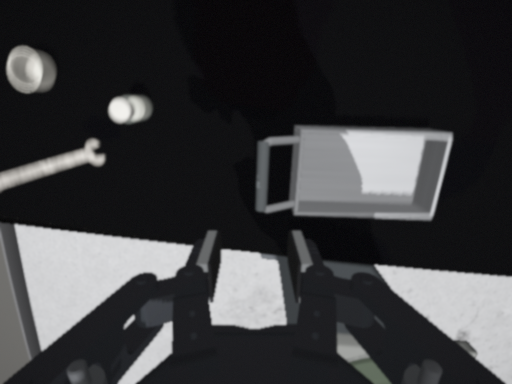

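The wrist view shows the handle bar from about (263,142) to (262,211). The tray rim corners are at (300,126), (452,132), (437,219) and (295,216), and the vial at (130,110) is clear of it.

```bash
python3 - <<'E'
from h import *
np.set_printoptions(precision=4,suppress=True)
w=bot.grab_frame("wrist");o=bot.observe()
P=[atz(w,p,.045) for p in((300,126),(452,132),(437,219),(295,216))];print(np.array(P))
for a,b in((0,1),(3,2),(3,0),(2,1)):
    v=P[b]-P[a];print(np.degrees(np.arctan2(v[1],v[0])),np.linalg.norm(v))
for p in((263,142),(262,211)): print(atz(w,p,.06))
print("mid",np.mean(P,0),"tcp",proj(w,o["position"]+[0,0,.019]))
E
```

```text
[[0.4988 0.2421 0.045 ]
 [0.5155 0.0744 0.045 ]
 [0.4126 0.0557 0.045 ]
 [0.3954 0.2293 0.045 ]]
-84.3281281622709 0.16854578863218075
-84.3193869469732 0.17442773469042455
7.062116471362961 0.10424731356745018
10.287311702220416 0.10452897899150047
[0.479  0.2796 0.06  ]
[0.4031 0.2703 0.06  ]
mid [0.4556 0.1504 0.045 ] tcp [254.9342 228.4711]
```

>>> carry_out([
  [[0.003,0.0095,0.03,0],[0.003,0.0095,0.06,0],[0.003,0.0095,0.09,0],[0.003,0.0095,0.111,0],[0.003,0.0095,0.111,0]],
], grip=0.04)

```text
clock: 4.92
position: [0.4393, 0.2727, 0.0397]
tool_rot: [3.139, 0.005, 0.128]
force: [-1.3, -0.3, 0.0]
grip_width: 0.04
finger_force: 0.0
```

>>> carry_out([
  [[0,0,0,0],[0,0,0,0],[0,0,0,0],[0,0,0,0],[0,0,0,0],[0,0,0,0]],
], grip=0.0, grip_force=50)

```text
clock: 5.42
position: [0.4414, 0.2742, 0.0437]
tool_rot: [-3.141, -0.001, 0.127]
force: [-0.2, -0.2, 0.5]
grip_width: -0.0002
finger_force: 0.0
```

```bash
python3 - <<'E'
from h import *
w=bot.grab_frame("wrist");save(w,"w3.png")
d=bot.grab_frame("side");save(d,"d3.png")
a=cv2.resize(d["pixels"][220:340,200:340],(448,384),interpolation=cv2.INTER_CUBIC)
cv2.imwrite("pics/c3.png",cv2.cvtColor(np.hstack([cv2.resize(w["pixels"],(352,384)),a]),cv2.COLOR_RGB2BGR))
print(bot.observe()["moment"])
E
```

```text
[-0.01476907  0.01999982 -0.05810688]
```

View pics/c3.png

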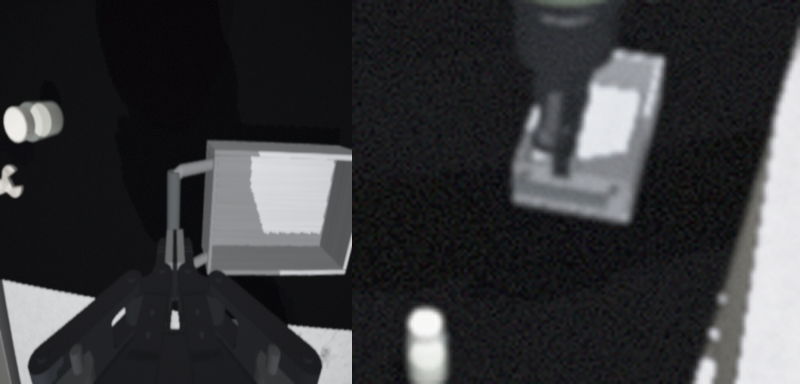

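The picture shows the fingertips on the line of the bar. The bar runs from (173,170) to the tips at (175,235). I can't tell whether it is held, so I'll read the state and enlarge.

```bash
python3 - <<'E'
from h import *
o=bot.observe();print(o["grip_width"],o["finger_force"],o["position"],o["force"])
w=cv2.imread("pics/w3.png");cv2.imwrite("pics/c4.png",cv2.resize(w[190:330,190:330],(560,560),interpolation=cv2.INTER_CUBIC))
E
```

```text
-0.00019206912288702237 0.0 [0.44129586 0.27408315 0.04341263] [-0.18162731  0.18952165 -0.55612914]
```

View pics/c4.png

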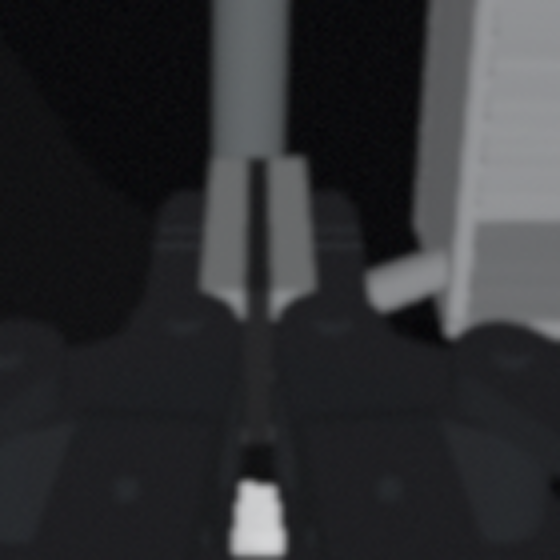

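The crop shows the two pads (light trapezoids, gap about 5 px near column 255). The bar is cut off at row 158, so I'll check where the tips should project.

```bash
python3 - <<'E'
from h import *
np.set_printoptions(precision=1,suppress=True)
w=bot.grab_frame("wrist");o=bot.observe();y=.127
tx=np.array([np.cos(y),np.sin(y),0]);ty=np.array([np.sin(y),-np.cos(y),0]);p=o["position"]
for dx in(0,.011):
  for dz in(0,.019,.03,.04): print(dx,dz,proj(w,p+tx*dx+[0,0,dz]))
for z in(.03,.045,.06,.07):
  q=lambda s:proj(w,np.array([.4404,.274,z])+s)
  print("bar",z,q(tx*.038),q(-tx*.038), q(ty*.006)-q(-ty*.006))
E
```

```text
0 0 [254.9 216.8]
0 0.019 [255.  228.4]
0 0.03 [255.  236.4]
0 0.04 [255.1 244.4]
0.011 0 [254.9 202.8]
0.011 0.019 [255.  213.3]
0.011 0.03 [255.  220.4]
0.011 0.04 [255.1 227.8]
bar 0.03 [254.8 163.3] [254.7 252.9] [15.3 -0. ]
bar 0.045 [254.8 168.1] [254.8 263.3] [16.4 -0. ]
bar 0.06 [254.9 173.8] [254.8 275.2] [17.7 -0. ]
bar 0.07 [254.9 178.1] [254.9 284.1] [18.7 -0. ]
```

>>> carry_out([
  [[0,0,0,0],[0,0,0,0],[0,0,0,0],[0,0,0,0],[0,0,0.008,0],[0,0,0.018,0],[0,0,0.028,0],[0,0,0.028,0]],
], grip=0.04)

```text
clock: 6.23
position: [0.4401, 0.2732, 0.0128]
tool_rot: [3.14, 0.003, 0.127]
force: [-1.0, -0.3, 0.1]
grip_width: 0.0401
finger_force: 0.0
```

>>> carry_out([
  [[0,0,0,0],[0,0,0,0],[0,0,0,0],[0,0,0,0],[0,0,0,0]],
], grip=0.0)

```text
clock: 6.65
position: [0.4412, 0.274, 0.0153]
tool_rot: [-3.141, -0.0, 0.127]
force: [-0.2, 0.7, -1.5]
grip_width: 0.0095
finger_force: 48.7
```

```bash
python3 - <<'E'
from h import *
np.set_printoptions(precision=3,suppress=True)
w=bot.grab_frame("wrist");o=bot.observe();print(o["grip_width"],o["finger_force"],o["position"],o["force"],w["K"],w["k1"])
T=np.linalg.inv(w["pose"]);print("tcp in cam",T[:3,:3]@o["position"]+T[:3,3])
cv2.imwrite("pics/c5.png",cv2.resize(cv2.cvtColor(w["pixels"],cv2.COLOR_RGB2BGR)[160:330,170:340],(510,510),interpolation=cv2.INTER_CUBIC))
E
```

```text
0.009575374241202486 48.776323199272156 [0.441 0.274 0.015] [-1.139  0.127 -0.329] [[265.259   0.    254.03 ]
 [  0.    265.259 189.673]
 [  0.      0.      1.   ]] -0.046970557843276424
tcp in cam [0.001 0.02  0.195]
```

View pics/c5.png

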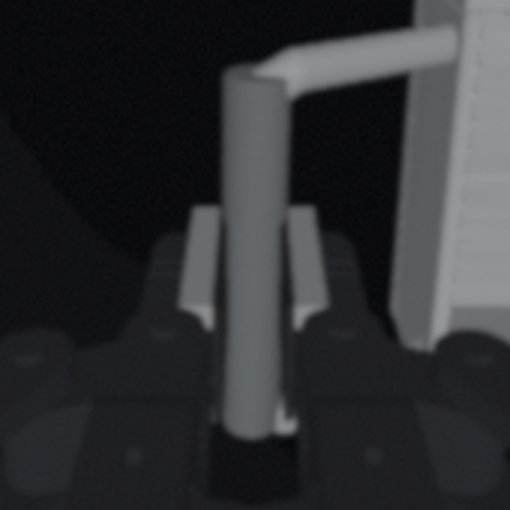

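The picture now shows the bar between the pads (column about 255), gripped at 9.6 mm, so only on its upper half. The real fingertips must be about 48 mm short of the reported TCP, so I'll regrip deeper.

>>> carry_out([
  [[0,0,0,0],[0,0,0,0],[0,0,0,0],[0,0,0.006,0],[0,0,0.012,0],[0,0,0.016,0],[0,0,0.016,0]],
], grip=0.04)

```text
clock: 7.28
position: [0.4407, 0.2736, -0.002]
tool_rot: [3.141, 0.001, 0.127]
force: [0.8, -0.3, -0.3]
grip_width: 0.0401
finger_force: 0.0
```

>>> carry_out([
  [[0,0,0,0],[0,0,0,0],[0,0,0,0],[0,0,0,0],[0,0,0,0]],
], grip=0.0)

```text
clock: 7.7
position: [0.4412, 0.274, -0.0008]
tool_rot: [-3.141, -0.0, 0.127]
force: [-1.2, 0.3, 0.6]
grip_width: 0.0109
finger_force: 48.6
```

>>> carry_out([
  [[-0.001,0.01,0,-1],[-0.002,0.02,0,-2],[-0.003,0.03,0,-4],[-0.005,0.042,0,-5.5],[-0.006,0.054,0,-7],[-0.008,0.066,0,-9],[-0.009,0.078,0,-10.5],[-0.011,0.09,0,-12],[-0.012,0.1,0,-13],[-0.013,0.109,0,-13.7],[-0.013,0.109,0,-13.7]],
])

```text
clock: 8.62
position: [0.4423, 0.1624, -0.0008]
tool_rot: [3.141, 0.0, 0.365]
force: [1.2, -3.1, 1.5]
grip_width: 0.0106
finger_force: 48.9
```

```bash
python3 - <<'E'
from h import *
np.set_printoptions(precision=4,suppress=True)
w=bot.grab_frame("wrist");s=bot.grab_frame("scene");d=bot.grab_frame("side");o=bot.observe();print(o["clock"],o["position"],o["tool_rot"],o["grip_width"],o["force"],o["qpos"])
import pickle;pickle.dump((w,s,d,o),open("f1.pkl","wb"))
im=cv2.resize(np.hstack([w["pixels"],d["pixels"][100:292,150:406].repeat(2,0).repeat(2,1)]),(800,300));cv2.imwrite("pics/e.png",cv2.cvtColor(im,cv2.COLOR_RGB2BGR))
for l,h in(("tray",0),("crank_grip",.18),("stand",0)):
  for n,f in(("w",w),("s",s),("d",d)):
    r=bot.spot_point(f,l)[:1]
    if r: print(n,l,r[0]["position"],round(r[0]["conf"],2),atz(f,r[0]["position"],h))
E
```

```text
8.7667 [ 0.4423  0.1641 -0.0008] [ 3.1413 -0.0001  0.3653] 0.010662000152120788 [ 1.0826 -4.6439  1.6021] [-0.5308  0.6194  0.0652  2.133  -0.0985  0.3919 -1.592 ]
w tray [418.7, 216.4] 0.77 [0.4862 0.0482 0.    ]
s tray [290.4, 202.9] 0.35 [ 0.5944 -0.2202  0.    ]
d tray [277.7, 244.1] 0.83 [0.4773 0.0559 0.    ]
s crank_grip [322.7, 171.9] 0.59 [ 0.4955 -0.2997  0.18  ]
s stand [289.6, 205.3] 0.86 [ 0.5852 -0.2038  0.    ]
d stand [269.7, 200.3] 0.48 [ 0.583  -0.1767  0.    ]
```

View pics/e.png

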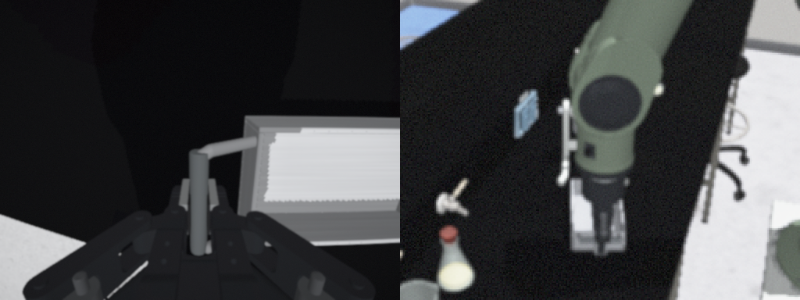

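The wrist view shows the tray squarely held and following, with the handle at (198,155)–(198,250). The stand is out of its view, so I'll refine the stand's pose from the first wrist picture, using the rail edges.

```bash
python3 - <<'E'
from h import *
import pickle
np.set_printoptions(precision=4,suppress=True)
w,s,d,o=pickle.load(open("f1.pkl","rb"))
def TT(p,r): T=np.eye(4);T[:3,:3]=R.from_euler("xyz",r).as_matrix();T[:3,3]=p;return T
C=np.linalg.inv(TT(o["position"],o["tool_rot"]))@np.array(w["pose"])
f=dict(w);f["pose"]=TT([.6247,0,.1937],[-3.1408,0,1.5708])@C;print(f["pose"][:3,3],f["pose"][:3,2])
pickle.dump(f,open("w0.pkl","wb"))
g=cv2.cvtColor(cv2.imread("pics/w.png"),cv2.COLOR_BGR2GRAY)
for r in range(190,306,6):
    m=g[r,130:300]>75;e=np.flatnonzero(np.diff(m.astype(int)))+131;print(r,e.tolist(),[int(g[r,a:b].mean()) for a,b in zip(e[::2],e[1::2])])
E
```

```text
[0.6256 0.08   0.3726] [-0.0005 -0.3156 -0.9489]
190 [] []
196 [233, 244] [195]
202 [233, 244] [206]
208 [233, 244] [204]
214 [234, 245] [195]
220 [153, 155, 236, 248] [76, 198]
226 [147, 162, 238, 250] [181, 147]
232 [151, 168, 241, 252] [189, 206]
238 [157, 171, 243, 255] [179, 194]
244 [160, 170, 246, 257] [98, 146]
250 [156, 166, 249, 259] [99, 152]
256 [152, 162, 179, 180, 252, 262] [101, 78, 123]
262 [148, 159, 179, 184, 252, 264] [100, 105, 120]
268 [144, 155, 178, 187, 252, 267] [100, 150, 118]
274 [140, 152, 178, 190, 252, 269] [99, 184, 125]
280 [137, 149, 180, 193, 197, 234, 241, 270] [124, 114, 104, 121]
286 [142, 150, 177, 270] [119, 116]
292 [175, 266] [110]
298 [172, 248, 251, 266] [120, 118]
304 [170, 249, 251, 266] [137, 118]
```

```bash
python3 - <<'E'
from h import *
import pickle
np.set_printoptions(precision=4,suppress=True)
f=pickle.load(open("w0.pkl","rb"))
def L(ps,z):
    P=np.array([atz(f,p,z)[:2] for p in ps]);m=P.mean(0);u=np.linalg.svd(P-m)[2][0];u=u*np.sign(u[1]);return m,u
bo=L([(248,220),(250,226),(252,232),(255,238),(257,244),(259,250),(262,256)],.014)
bi=L([(241,232),(243.5,238),(246,244),(249,250)],.014)
fi=L([(180,256),(184,262),(187,268),(190,274),(193,280)],.014)
for n,(m,u) in(("back outer",bo),("back inner",bi),("front inner",fi)): print(n,m,np.degrees(np.arctan2(-u[0],u[1])))
for y in(18,19,20,21,22,23):
    x=np.array([np.cos(np.radians(y)),np.sin(np.radians(y))]);print(y,"back_o",bo[0]@x,"back_i",bi[0]@x,"front_i",fi[0]@x,"mid",(bi[0]@x+fi[0]@x)/2,"gap",(bi[0]-fi[0])@x)
for p in((238,194),(153,220),(147,227),(233,196),(244,196)): print(p,atz(f,p,.014))
E
```

```text
back outer [ 0.6265 -0.117 ] 18.974686317313882
back inner [ 0.6114 -0.1219] 20.732829156369004
front inner [ 0.5183 -0.1708] 20.231491308433714
18 back_o 0.5597006515929153 back_i 0.5438334740358676 front_i 0.44012377995483515 mid 0.49197862699535133 gap 0.10370969408103248
19 back_o 0.5542946757685819 back_i 0.5384299912778395 front_i 0.4344259726501964 mid 0.48642798196401793 gap 0.10400401862764318
20 back_o 0.5487198564164363 back_i 0.5328624975285797 front_i 0.4285958349859093 mid 0.4807291662572445 gap 0.10426666254267034
21 back_o 0.5429778916804576 back_i 0.5271326887006177 front_i 0.42263514287838455 mid 0.4748839157895011 gap 0.10449754582223314
22 back_o 0.5370705306187282 back_i 0.5212423101492285 front_i 0.41654571201218044 mid 0.4688940110807045 gap 0.10469659813704806
23 back_o 0.5309995726706532 back_i 0.5151931561407802 front_i 0.4103293972869285 mid 0.46276127671385436 gap 0.10486375885385171
(238, 194) [ 0.6025 -0.0458  0.014 ]
(153, 220) [ 0.4746 -0.0868  0.014 ]
(147, 227) [ 0.4639 -0.0984  0.014 ]
(233, 196) [ 0.5952 -0.0488  0.014 ]
(244, 196) [ 0.611  -0.0488  0.014 ]
```

>>> carry_out([
  [[0.003,0.01,0,0.4],[0.006,0.02,0,0.9],[0.0085,0.03,0,0.9],[0.008,0.045,0,0.9],[0.008,0.06,0,0.9],[0.0075,0.075,0,0.9],[0.0075,0.09,0,0.9],[0.007,0.105,0,0.9],[0.007,0.12,0,0.9],[0.0065,0.135,0,0.9],[0.0065,0.15,0,0.9],[0.0065,0.15,0,0.9]],
])

```text
clock: 10.22
position: [0.5028, 0.0245, -0.0008]
tool_rot: [3.141, -0.001, 0.349]
force: [1.9, -4.4, 2.6]
grip_width: 0.0106
finger_force: 49.6
```

```bash
python3 - <<'E'
from h import *
np.set_printoptions(precision=4,suppress=True)
o=bot.observe();print(o["position"],o["tool_rot"],o["force"],o["moment"],o["grip_width"],o["finger_force"],o["qpos"])
E
```

```text
[ 0.5028  0.0245 -0.0008] [ 3.141  -0.0007  0.3485] [ 1.8729 -4.4242  2.6272] [-0.8766 -0.3318  0.0455] 0.010613072795141367 49.573068022727966 [-0.1946  0.6458  0.0373  2.0528 -0.0513  0.4431 -1.3407]
```

>>> carry_out([
  [[0,0.006,0,0],[0,0.012,0,0],[0,0.018,0,0],[0,0.024,0,0],[0,0.028,0,0],[0,0.031,0,0],[0,0.033,0,0]],
])

```text
clock: 10.8
position: [0.513, -0.0024, -0.0008]
tool_rot: [-3.14, -0.0, 0.352]
force: [-4.1, 8.4, 8.0]
grip_width: 0.0103
finger_force: 50.4
```

>>> carry_out([
  [[0,0.002,0,0],[0,0.004,0,0],[0,0.005,0,0]],
])

```text
clock: 11.05
position: [0.5146, -0.0068, -0.0008]
tool_rot: [-3.14, -0.0, 0.353]
force: [-3.5, 8.8, 9.3]
grip_width: 0.0103
finger_force: 50.4
```

>>> carry_out([
  [[0,0.002,0,0],[0,0.004,0,0],[0,0.006,0,0]],
])

```text
clock: 11.3
position: [0.5161, -0.0106, -0.0008]
tool_rot: [-3.138, 0.0, 0.354]
force: [-11.9, 28.8, 17.9]
grip_width: 0.0103
finger_force: 52.0
```

>>> carry_out([
  [[0,0.002,0,0],[0,0.004,0,0],[0,0.004,0,0]],
])

```text
clock: 11.55
position: [0.516, -0.0106, -0.0009]
tool_rot: [-3.133, 0.002, 0.357]
force: [-18.6, 41.5, 23.5]
grip_width: 0.0105
finger_force: 53.0
```

>>> carry_out([
  [[0,-0.004,0,0],[0,-0.0055,0,0]],
])

```text
clock: 11.72
position: [0.5162, -0.0104, -0.0008]
tool_rot: [-3.14, -0.0, 0.353]
force: [0.5, 0.9, 3.7]
grip_width: 0.0104
finger_force: 50.6
```

>>> carry_out([
  [[0,0,0,0],[0,0,0,0],[0,0,0,0],[0,0,0,0]],
], grip=0.04)

```text
clock: 12.05
position: [0.5164, -0.0135, -0.001]
tool_rot: [-3.142, 0.0, 0.351]
force: [-0.3, 0.0, -0.6]
grip_width: 0.0397
finger_force: 0.0
```

>>> carry_out([
  [[0,0,-0.03,0],[0,0,-0.07,0],[0,0,-0.11,0],[0,0,-0.15,0],[0,0,-0.19,0],[0,0,-0.23,0],[0,0,-0.26,0]],
])

```text
clock: 12.63
position: [0.5168, -0.0137, 0.2625]
tool_rot: [3.141, -0.002, 0.35]
force: [0.6, 0.1, 0.2]
grip_width: 0.0396
finger_force: 0.0
```

>>> carry_out([
  [[-0.016,0.035,0,0],[-0.032,0.07,0,0],[-0.048,0.107,0,0],[-0.064,0.145,0,0],[-0.08,0.183,0,0],[-0.096,0.221,0,0],[-0.107,0.255,0,0],[-0.112,0.272,0,0],[-0.112,0.272,0,0],[-0.112,0.272,0,0],[-0.112,0.272,0,0]],
], grip=0.05)

```text
clock: 13.55
position: [0.5047, -0.3067, 0.2589]
tool_rot: [-3.141, 0.0, 0.351]
force: [-0.1, -0.3, 0.0]
grip_width: 0.0501
finger_force: 0.0
```

```bash
python3 - <<'E'
from h import *
np.set_printoptions(precision=4,suppress=True)
w=bot.grab_frame("wrist");s=bot.grab_frame("scene");o=bot.observe();print(o["clock"],o["position"],o["tool_rot"],o["force"],o["qpos"])
save(w,"w6.png");import pickle;pickle.dump((w,s,o),open("f6.pkl","wb"))
x=np.array([.9397,.342,0]);y=np.array([-.342,.9397,0]);O=np.array([.577,-.179,0])
for l,h in(("crank_grip",.18),("lock_pin",.15),("pivot",.125),("tray_handle",.06),("cylinder",.0)):
    r=bot.spot_point(w,l)[:1]
    if r: print("w",l,r[0]["position"],round(r[0]["conf"],2),atz(w,r[0]["position"],h))
print("pred grip px",proj(w,O-.112*x-.0953*y+[0,0,.18]),"ends",proj(w,O-.0845*x-.0953*y+[0,0,.18]),proj(w,O-.1395*x-.0953*y+[0,0,.18]))
print("pot top",proj(w,O+[0,0,.175]))
E
```

```text
13.65 [ 0.505  -0.3063  0.2592] [-3.1412 -0.0003  0.3519] [-0.1266  0.1072 -0.221 ] [ 0.3077  0.4105  0.1932  1.6229 -0.0859  1.1165 -0.6959]
w crank_grip [255.1, 188.5] 0.63 [ 0.5013 -0.3083  0.18  ]
w lock_pin [212.0, 147.6] 0.59 [ 0.52   -0.2516  0.15  ]
w tray_handle [52.5, 80.8] 0.7 [ 0.515  -0.0089  0.06  ]
w cylinder [382.9, 89.1] 0.75 [ 0.6692 -0.4612  0.    ]
pred grip px [254.7926 185.3512] ends [254.8459 158.7552] [254.7421 210.305 ]
pot top [151.3453  67.4573]
```

View pics/w6.png

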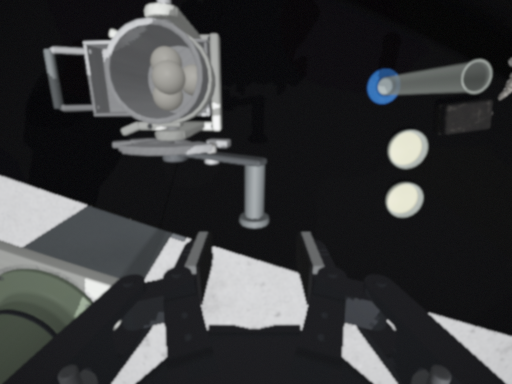

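The wrist view shows the handle bar from (257,165) to (255,215) with its flange at (254,220), right on the fingers' centre column. The four balls are in the pot at (165,78), and the tray handle is at (52,80). The cylinder is well clear at (382,88).

>>> carry_out([
  [[-0.001,0,0.03,0],[-0.001,0,0.06,0],[-0.001,0,0.09,0],[-0.001,0,0.12,0],[-0.001,0,0.14,0],[-0.001,0,0.146,0],[-0.001,0,0.146,0]],
])

```text
clock: 14.48
position: [0.5033, -0.3073, 0.112]
tool_rot: [-3.14, 0.002, 0.351]
force: [-0.1, 0.8, 0.4]
grip_width: 0.0499
finger_force: 0.0
```

>>> carry_out([
  [[0,0,0,0],[0,0,0,0],[0,0,0,0],[0,0,0,0],[0,0,0,0]],
], grip=0.0, grip_force=60)

```text
clock: 14.9
position: [0.5044, -0.3078, 0.1139]
tool_rot: [3.141, -0.001, 0.351]
force: [1.5, 0.8, 0.9]
grip_width: 0.0183
finger_force: 58.6
```

>>> carry_out([
  [[-0.003,0,0,0],[-0.006,0,0,0],[-0.009,0,0,0],[-0.012,0,0,0],[-0.014,0,0,0],[-0.014,0,0,0]],
])

```text
clock: 15.4
position: [0.4924, -0.312, 0.1138]
tool_rot: [3.14, -0.003, 0.351]
force: [10.8, 6.0, -1.6]
grip_width: 0.0184
finger_force: 58.7
```

```bash
python3 - <<'E'
from h import *
np.set_printoptions(precision=4,suppress=True)
w=bot.grab_frame("wrist");o=bot.observe();print(o["clock"],o["position"],o["tool_rot"],o["force"],o["grip_width"])
y=o["tool_rot"][2];print("tool-frame force x,y:",o["force"]@[np.cos(y),np.sin(y),0],o["force"]@[np.sin(y),-np.cos(y),0])
# arc in tool axes from start lean -60 deg (dy along -tool y => +stand y), relative shifts
for t in np.arange(0,2.01,.1):
    a0=-1.047;a=a0+t;dY=.110*(np.sin(a)-np.sin(a0));dZ=.110*(np.cos(a)-np.cos(a0));print(round(t,1),"ty %.4f tz %.4f"%(-dY,-dZ))
E
```

```text
15.45 [ 0.4926 -0.3119  0.1139] [ 3.1404 -0.0033  0.3515] [12.0694  4.8883 -1.2256] 0.018088513711038857
tool-frame force x,y: 13.014508584123659 -0.4336759976253462
0.0 ty -0.0000 tz -0.0000
0.1 ty -0.0060 tz -0.0092
0.2 ty -0.0128 tz -0.0178
0.3 ty -0.0205 tz -0.0257
0.4 ty -0.0289 tz -0.0327
0.5 ty -0.0380 tz -0.0389
0.6 ty -0.0477 tz -0.0442
0.7 ty -0.0578 tz -0.0484
0.8 ty -0.0684 tz -0.0516
0.9 ty -0.0791 tz -0.0538
1.0 ty -0.0901 tz -0.0549
1.1 ty -0.1011 tz -0.0548
1.2 ty -0.1120 tz -0.0537
1.3 ty -0.1228 tz -0.0515
1.4 ty -0.1333 tz -0.0482
1.5 ty -0.1434 tz -0.0439
1.6 ty -0.1530 tz -0.0386
1.7 ty -0.1621 tz -0.0324
1.8 ty -0.1705 tz -0.0252
1.9 ty -0.1781 tz -0.0173
2.0 ty -0.1849 tz -0.0087
```

>>> carry_out([
  [[0,-0.003,-0.0045,0],[0,-0.006,-0.009,0],[0,-0.0128,-0.0178,0],[0,-0.0205,-0.0257,0],[0,-0.0289,-0.0327,0],[0,-0.038,-0.0389,0],[0,-0.0477,-0.0442,0],[0,-0.0578,-0.0484,0],[0,-0.0684,-0.0516,0],[0,-0.0791,-0.0538,0],[0,-0.0901,-0.0549,0],[0,-0.0901,-0.0549,0]],
])

```text
clock: 16.45
position: [0.4638, -0.2282, 0.1712]
tool_rot: [3.135, -0.008, 0.352]
force: [13.7, -2.6, 21.3]
grip_width: 0.0181
finger_force: 62.8
```

```bash
python3 - <<'E'
from h import *
np.set_printoptions(precision=4,suppress=True)
o=bot.observe();y=o["tool_rot"][2];print(o["clock"],o["position"],o["grip_width"],"tool F:",o["force"]@[np.cos(y),np.sin(y),0],o["force"]@[np.sin(y),-np.cos(y),0],-o["force"][2],o["qpos"])
w=bot.grab_frame("wrist");save(w,"w7.png")
for t in np.arange(.1,1.3,.1):
    a0=-.047;a=a0+t;print(round(1+t,2),"ty %.4f tz %.4f"%(-.110*(np.sin(a)-np.sin(a0)),-.110*(np.cos(a)-np.cos(a0))))
E
```

```text
16.45 [ 0.4638 -0.2282  0.1712] 0.018127670245973795 tool F: 11.979704560180652 7.2077695979767045 -21.331632390176548 [ 0.2115  0.378   0.1698  1.9236 -0.0849  0.836  -0.7932]
1.1 ty -0.0110 tz 0.0000
1.2 ty -0.0219 tz 0.0012
1.3 ty -0.0327 tz 0.0034
1.4 ty -0.0432 tz 0.0067
1.5 ty -0.0533 tz 0.0110
1.6 ty -0.0629 tz 0.0163
1.7 ty -0.0720 tz 0.0225
1.8 ty -0.0804 tz 0.0296
1.9 ty -0.0880 tz 0.0375
2.0 ty -0.0948 tz 0.0462
2.1 ty -0.1007 tz 0.0554
2.2 ty -0.1057 tz 0.0652
```

>>> carry_out([
  [[0,-0.0064,-0.0025,0],[0,-0.0128,-0.0026,0],[0,-0.0183,-0.002,0],[0,-0.0237,-0.0014,0],[0,-0.0291,-0.0003,0],[0,-0.0345,0.0008,0],[0,-0.04,0.0025,0],[0,-0.045,0.0041,0],[0,-0.0501,0.0062,0],[0,-0.0551,0.0084,0],[0,-0.06,0.011,0],[0,-0.0648,0.0137,0]],
])

```text
clock: 17.5
position: [0.4405, -0.1675, 0.1558]
tool_rot: [3.138, -0.006, 0.351]
force: [11.1, 1.8, 12.7]
grip_width: 0.0182
finger_force: 61.2
```

```bash
python3 - <<'E'
from h import *
np.set_printoptions(precision=4,suppress=True)
o=bot.observe();y=o["tool_rot"][2];print(o["clock"],o["position"],o["grip_width"],"tool F:",o["force"]@[np.cos(y),np.sin(y),0],o["force"]@[np.sin(y),-np.cos(y),0],-o["force"][2],o["qpos"])
p=np.array([[.4926,-.3119,.1139],[.4638,-.2282,.1712],o["position"]]);O=np.array([.577,-.179]);yh=np.array([-.342,.9397])
for q in p: print("yst",(q[:2]-O)@yh,"h",q[2])
E
```

```text
17.5 [ 0.4405 -0.1675  0.1558] 0.018236463337430526 tool F: 11.038748992539189 2.1545942033322443 -12.707238685115755 [ 0.1147  0.3318  0.1528  2.045  -0.0721  0.7627 -0.9087]
yst -0.09602133000000002 h 0.1139
yst -0.007518840000000004 h 0.1712
yst 0.05744092376735691 h 0.15582296235074758
```

>>> carry_out([
  [[0,-0.004,0.0022,0],[0,-0.008,0.0049,0],[0,-0.0112,0.0075,0],[0,-0.0112,0.0075,0],[0,-0.0112,0.0075,0]],
])

```text
clock: 17.92
position: [0.4357, -0.1571, 0.1475]
tool_rot: [3.139, -0.004, 0.35]
force: [11.6, -1.7, -9.0]
grip_width: 0.0185
finger_force: 60.5
```

>>> carry_out([
  [[0,0,0,0],[0,0,0,0],[0,0,0,0],[0,0,0,0]],
], grip=0.025)

```text
clock: 18.25
position: [0.4335, -0.1566, 0.1469]
tool_rot: [3.142, 0.0, 0.351]
force: [-0.1, -0.9, 0.7]
grip_width: 0.0251
finger_force: 0.0
```

```bash
python3 - <<'E'
from h import *
np.set_printoptions(precision=4,suppress=True)
w=bot.grab_frame("wrist");d=bot.grab_frame("scene");o=bot.observe();y=o["tool_rot"][2];print(o["clock"],o["position"],o["grip_width"],"tool F:",o["force"]@[np.cos(y),np.sin(y),0],o["force"]@[np.sin(y),-np.cos(y),0],-o["force"][2])
q=o["position"];yst=(q[:2]-[.577,-.179])@[-.342,.9397];print("yst",yst,"tilt",1.047+np.arcsin(yst/.11),q[2]-.110*np.cos(np.arcsin(yst/.11)))
save(w,"w8.png");save(d,"s8.png");print([r["position"]+[r["conf"]] for r in bot.spot_point(w,"crank_grip")[:1]])
E
```

```text
18.35 [ 0.4335 -0.1566  0.1468] 0.025206419395668818 tool F: 0.7501525166803146 0.2659637965259633 0.33898220062267664
yst 0.07013744891028917 tilt 1.7383959361975279 0.0621105892698811
[[256.9, 256.9, 0.78]]
```

>>> carry_out([
  [[0,-0.0022,0.0008,0],[0,-0.0044,0.0016,0],[0,-0.006,0.003,0],[0,-0.0076,0.0045,0],[0,-0.01,0.0069,0],[0,-0.0115,0.0084,0],[0,-0.0134,0.0105,0],[0,-0.0152,0.0124,0]],
])

```text
clock: 19.07
position: [0.4284, -0.1421, 0.1342]
tool_rot: [3.141, -0.0, 0.351]
force: [1.0, -0.4, 2.1]
grip_width: 0.0249
finger_force: 0.6
```

```bash
cat > st.py <<'E'
from h import *
np.set_printoptions(precision=4,suppress=True)
w=bot.grab_frame("wrist");o=bot.observe();y=o["tool_rot"][2];print(o["clock"],o["position"],o["grip_width"],o["finger_force"],"tool F:",o["force"]@[np.cos(y),np.sin(y),0],o["force"]@[np.sin(y),-np.cos(y),0],-o["force"][2])
q=o["position"];yst=(q[:2]-[.577,-.179])@[-.342,.9397];print("yst",yst,"tilt if lag",1.047+np.arcsin((yst-.0025)/.11))
print([r["position"]+[r["conf"]] for r in bot.spot_point(w,"crank_grip")[:1]])
E
python3 st.py
```

```text
19.1167 [ 0.4282 -0.1418  0.1339] 0.02484612225391987 0.7544700242578983 tool F: 1.3046842100440048 0.8401993209665294 0.7474163799415111
yst 0.08582253532912178 tilt if lag 1.9064407885265842
[[259.9, 245.5, 0.61]]
```

>>> carry_out([
  [[0,-0.001,0.001,0],[0,-0.0019,0.0021,0],[0,-0.0027,0.0032,0],[0,-0.0036,0.0043,0],[0,-0.0045,0.0054,0]],
])

```text
clock: 19.58
position: [0.4268, -0.138, 0.1289]
tool_rot: [3.142, -0.0, 0.351]
force: [0.3, -0.8, 0.8]
grip_width: 0.025
finger_force: 0.6
```

>>> carry_out([
  [[0,-0.0008,0.0011,0],[0,-0.0016,0.0022,0],[0,-0.0024,0.0033,0]],
])

```text
clock: 19.83
position: [0.4261, -0.1359, 0.1257]
tool_rot: [3.141, -0.0, 0.351]
force: [0.9, -3.6, 3.2]
grip_width: 0.025
finger_force: 2.2
```

```bash
python3 st.py
```

```text
19.8833 [ 0.4261 -0.1358  0.1256] 0.025123893367213056 1.6059820353984833 tool F: -0.8251194450425461 3.9016178367834584 -1.8697046511300484
yst 0.09215780327144404 tilt if lag 1.9998516275885545
[[259.2, 249.2, 0.69]]
```

>>> carry_out([
  [[0,-0.0008,0.0011,0],[0,-0.0015,0.0022,0],[0,-0.0023,0.0034,0],[0,-0.003,0.0045,0]],
])

```text
clock: 20.27
position: [0.4263, -0.1345, 0.1219]
tool_rot: [3.139, -0.002, 0.35]
force: [4.4, -15.7, 11.3]
grip_width: 0.0251
finger_force: 7.6
```

>>> carry_out([
  [[0,-0.0008,0.0012,0],[0,-0.0015,0.0024,0],[0,-0.0022,0.0035,0],[0,-0.0029,0.0047,0]],
])

```text
clock: 20.6
position: [0.4268, -0.1334, 0.118]
tool_rot: [3.136, -0.005, 0.348]
force: [8.8, -25.8, 17.5]
grip_width: 0.0252
finger_force: 13.9
```

```bash
python3 st.py
```

```text
20.65 [ 0.4269 -0.1334  0.1179] 0.02517832171350768 12.68095850944519 tool F: -1.0259716121283187 25.461545929726515 -17.41955732179202
yst 0.09418278010987412 tilt if lag 2.032375839166
[[258.9, 254.6, 0.98]]
```

>>> carry_out([
  [[0,0.003,-0.003,0],[0,0.006,-0.005,0],[0,0.006,-0.005,0]],
], grip=0.05)

```text
clock: 20.95
position: [0.4261, -0.1361, 0.1217]
tool_rot: [-3.141, 0.0, 0.35]
force: [0.5, 0.5, 0.0]
grip_width: 0.0501
finger_force: 0.0
```

>>> carry_out([
  [[0,0,0,0],[0,0,-0.01,0],[0,0,-0.04,0],[0,0,-0.08,0],[0,0,-0.12,0],[0,0,-0.15,0],[0,0,-0.15,0]],
])

```text
clock: 21.53
position: [0.428, -0.136, 0.2765]
tool_rot: [3.139, -0.006, 0.351]
force: [-0.2, -0.7, -0.6]
grip_width: 0.0501
finger_force: 0.0
```

```bash
python3 st.py; python3 - <<'E'
from h import *
np.set_printoptions(precision=4,suppress=True)
w=bot.grab_frame("wrist");d=bot.grab_frame("side")
x=np.array([.9397,.342,0]);y=np.array([-.342,.9397,0]);O=np.array([.577,-.179,0])
for T in(1.95,2.02):
  for X in(-.112,-.1185):
    a=T-1.047;print(T,X,"grip",proj(w,O+X*x+.11*np.sin(a)*y+[0,0,.125+.11*np.cos(a)]),"flange",proj(w,O+(X-.0275)*x+.11*np.sin(a)*y+[0,0,.125+.11*np.cos(a)]),"arm",proj(w,O+(X+.0275)*x+.11*np.sin(a)*y+[0,0,.125+.11*np.cos(a)]))
for n,f in(("w",w),("d",d)):
  print(n,[(r["position"],round(r["conf"],2)) for r in bot.look_for(f,"ball_0_center")[:6]])
print(bot.spot_point(w,"tray_handle")[:1],bot.spot_point(w,"lock_pin")[:1])
a=w["pixels"];b=cv2.resize(d["pixels"][140:284,200:392],(512,384))
cv2.imwrite("pics/f.png",cv2.cvtColor(cv2.resize(np.hstack([a,b]),None,fx=.78,fy=1.3),cv2.COLOR_RGB2BGR))
E
```

```text
21.5833 [ 0.4272 -0.1357  0.2738] 0.05005625167110559 0.0 tool F: 0.029599247885985683 0.12414959134802624 1.0299891390373432
yst 0.09191382059535624 tilt if lag 1.9960334763885048
[[255.9, 172.4, 0.91]]
1.95 -0.112 grip [260.7451 170.9759] flange [260.5011 196.8276] arm [260.9985 143.4432]
1.95 -0.1185 grip [260.6865 177.235 ] flange [260.4448 202.7016] arm [260.9378 150.1069]
2.02 -0.112 grip [256.1455 169.4727] flange [256.0477 194.8266] arm [256.2475 142.5112]
2.02 -0.1185 grip [256.122  175.6077] flange [256.0252 200.593 ] arm [256.223 149.033]
w [([260.4, 58.5], 0.92)]
d [([305.3, 164.3], 0.69)]
[{'position': [191.6, 67.1], 'conf': 0.82}] [{'position': [298.8, 132.5], 'conf': 0.62}]
```

View pics/f.png

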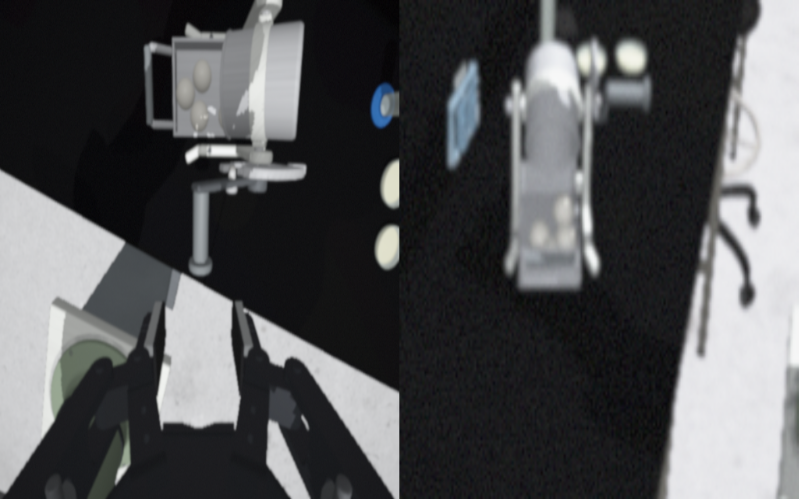

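The left half shows the crank over at (200,230) with its arm seated. The flange row (about 205 px unscaled) matches the lock-home prediction. Three balls show in the tray at (202,75), (185,95) and (200,115), and the fourth is hidden under or in the pot. I'll look from the tray side to check.

>>> carry_out([
  [[0.02,-0.025,0,0],[0.043,-0.054,0,0],[0.065,-0.081,0,0],[0.0864,-0.108,0,0],[0.0864,-0.108,0.035,0],[0.0864,-0.108,0.075,0],[0.0864,-0.108,0.115,0],[0.0864,-0.108,0.144,0],[0.0864,-0.108,0.144,0],[0.0864,-0.108,0.144,0]],
])

```text
clock: 22.77
position: [0.4693, -0.0049, 0.127]
tool_rot: [-3.141, 0.003, 0.35]
force: [-0.2, 0.4, 0.6]
grip_width: 0.0502
finger_force: 0.0
```

```bash
python3 - <<'E'
from h import *
np.set_printoptions(precision=3,suppress=True)
w=bot.grab_frame("wrist");o=bot.observe();save(w,"w9.png");print(o["clock"],o["position"],o["force"])
x=np.array([.9397,.342,0]);y=np.array([-.342,.9397,0]);O=np.array([.577,-.179,0])
P=lambda X,Y,Z:proj(w,O+X*x+Y*y+[0,0,Z])
print("tray far corners",P(.05,-.03,.045),P(-.05,-.03,.045),"near",P(.05,.14,.045),P(-.05,.14,.045),"lips lo/up",P(0,.026,.063),P(0,.064,.145),"side lips",P(.045,.045,.104),P(-.045,.045,.104))
for l in("ball_0_center",):
  for r in bot.regions_of(w,l)[:6]:
    m=r["region"];q=atz(w,r["position"],.022)-O;print("ball",r["position"],round(r["conf"],2),m.sum(),"st",q@x,q@y)
    n,_,st,c=cv2.connectedComponentsWithStats(m.astype(np.uint8));print(st[1:].tolist())
g=cv2.GaussianBlur(cv2.cvtColor(w["pixels"],cv2.COLOR_RGB2GRAY),(3,3),0)
c=cv2.HoughCircles(g,cv2.HOUGH_GRADIENT,1,18,param1=60,param2=14,minRadius=11,maxRadius=28)
for u in ([] if c is None else c[0][:14]):
    q=atz(w,u[:2],.022)-O;print("circ",u,"st",q@x,q@y,"exp r",.018*265/abs((np.linalg.inv(w["pose"])@np.r_[q+O,1])[2]),g[int(u[1]),int(u[0])])
E
```

```text
22.8167 [ 0.47  -0.005  0.128] [0.312 0.595 1.488]
tray far corners [493.352  93.715] [469.218 191.617] near [320.011  89.636] [312.773 191.567] lips lo/up [440.675 147.461] [467.499 168.585] side lips [464.451  96.391] [439.381 208.754]
ball [364.3, 125.7] 0.79 961 st 0.015529560850515095 0.08498145222217696
[[346, 108, 36, 34, 961]]
circ [402.5 164.5  17.4] st -0.026101690069098456 0.036441955601552785 exp r 16.46284430728737 172
circ [328.5 137.5  21.8] st 0.002900751425294643 0.12200861353197207 exp r 17.00363547150652 214
circ [359.5 120.5  19.3] st 0.020820617946359008 0.09074760111070267 exp r 17.356859193645526 211
circ [358.5 169.5  18.5] st -0.03202567072191997 0.08543931161480527 exp r 16.355915577109986 240
circ [336.5 109.5  17.4] st 0.03167898234051074 0.11608960895047464 exp r 17.57760646048272 215
circ [459.5 254.5  23. ] st -0.1426371879387607 -0.06071044478118266 exp r 14.59539852084893 17
circ [434.5 383.5  19.1] st -0.3835851539104618 -0.08863427411927721 exp r 11.821672956551469 73
circ [ 72.5 381.5  17.2] st -0.3795627688893051 0.4913465677524254 exp r 11.856221583202297 59
```

```bash
python3 - <<'E'
import cv2
g=cv2.imread("pics/w9.png",0)[84:216,306:486];g=cv2.resize(g,(60,33),interpolation=cv2.INTER_AREA)
for i,r in enumerate(g): print("%3d "%(84+4*i)+"".join("0123456789ABCDEF"[v//16] for v in r))
E
```

```text
84 00001222222235689AAAAAAA658AAAAAAAAAAAAAA8666666666666666666
 88 01346BCBBBBBBBBBBBBBBBBBBABBBBBAAA99999997666666666666666666
 92 03557BBBBBBBBBBBBBBBBBBBBBBAAABBA977778888888888888888888888
 96 678779CDDDDDDDDDDCCDDDDDDC9888888888888888888888777655556666
100 889879CDDDDDDDDCBAABCDDDDC9999999999999999988888888555655555
104 456679DDDDDDDCA999889BCDDC9999999999988888888888887555677777
108 04557ADDDDDDC998899AAABCDC9999999999999898888888875555578888
112 14557ADDDDDDB9889BBCCCCCCB9999999999999999888888755555578998
116 14557ACBBCCDA889BCDDDDDDCB9999999999999888888888666666579999
120 15558999999BA89BCDDEEEEDDB9999999999888888888887666666669AAA
124 255588889999989BCDEEEEEEDB9999999988888888888886777777679AAA
128 2556889ABBBBA99BCDEEFEEEDC999999999998988888887777777767AAAA
132 35569ABCCDDDCB9BCDDEEEEDCC988888888888888888887777777777ABAA
136 3557CBCDDEEEDCBABCDDDDCCDDA88888888888888888877888777778ABBB
140 3559DCDEEEEEEDB99ACCCCDDDDB98888888888888888877888888878BBBB
144 4559DCDEEFFEEDA889ACDDDDDDC98888888888888888878888888878BBCB
148 455ACCDEEEEEDC98999BDDDDDC988888899988888888788888888879B
[... 343 characters left out ...]
89BCDDBAA998888888778AAAB9988888878888888888BCCCCC
176 BBBC877777778ACC98877777777766778887777777778888888879CCCCCC
180 88AC7666666666777666666666666666666666666667888888887ACDDDCC
184 139C9999988888888777777777777777777777777767888888878BCDDDDD
188 117AAAAAAABBCCBBB99999ACBBA9999999988889A87788888887ACCCCCCC
192 1111124579BCDBAAAACA9EEEEEEEEEEEEEB77777777788888878BCCCCCCC
196 111116ACDEFFEB9AAAB89EEEEEEEEEEEEEB7677777777777776ACCCCCCCC
200 111116DFFEDB732222433444444444444443566777767777768BCCCCCCCC
204 1111129B952100000001111111111111111113566776677767ABBBBBBBBB
208 1111111111000000001111111111110111111113566666666ABBBBBBBBBB
212 1111111111111111111111111111101111111111135655569BBAABBBBBBB
```

The pixel map shows four balls in the tray, at about (328,142), (361,124), (358,166) and, in shade, (402,164). I'll finish with a light nudge on the handle to make sure the tray is still hard home.

>>> carry_out([
  [[0.02,-0.006,0,0],[0.041,-0.011,0,0],[0.041,-0.011,0,0],[0.041,-0.011,0,0],[0.041,-0.011,0.03,0],[0.041,-0.011,0.06,0],[0.041,-0.011,0.09,0],[0.041,-0.011,0.115,0],[0.041,-0.011,0.122,0],[0.041,-0.011,0.122,0]],
], grip=0.0)

```text
clock: 23.7
position: [0.5041, 0.0192, 0.0052]
tool_rot: [-3.141, 0.002, 0.35]
force: [-0.8, -1.2, 0.0]
grip_width: -0.0001
finger_force: 0.0
```

>>> carry_out([
  [[0,0.002,0,0],[0,0.004,0,0],[0,0.006,0,0],[0,0.008,0,0]],
])

```text
clock: 24.03
position: [0.5084, 0.0119, 0.0067]
tool_rot: [3.141, -0.002, 0.35]
force: [0.0, -0.7, 0.2]
grip_width: 0.0
finger_force: 0.0
```

>>> carry_out([
  [[0,0.001,0,0],[0,0.002,0,0],[0,0.003,0,0]],
])

```text
clock: 24.28
position: [0.5087, 0.0092, 0.0057]
tool_rot: [3.142, -0.0, 0.351]
force: [0.6, 0.6, 0.1]
grip_width: 0.0001
finger_force: 0.0
```

>>> carry_out([
  [[0,0.002,0,0],[0,0.004,0,0],[0,0.005,0,0]],
])

```text
clock: 24.53
position: [0.5093, 0.0073, 0.0054]
tool_rot: [-3.138, 0.001, 0.353]
force: [-9.0, 22.2, 10.0]
grip_width: 0.0
finger_force: 12.5
```

>>> carry_out([
  [[0,0.001,0,0],[0,0.002,0,0],[0,0.003,0,0]],
])

```text
clock: 24.78
position: [0.5094, 0.0071, 0.0054]
tool_rot: [-3.136, 0.002, 0.355]
force: [-15.7, 37.8, 15.6]
grip_width: -0.0003
finger_force: 21.2
```

>>> carry_out([
  [[0,-0.01,0,0],[0,-0.025,0,0],[0,-0.03,-0.03,0],[0,-0.03,-0.07,0],[0,-0.03,-0.11,0],[0,-0.03,-0.15,0],[0,-0.03,-0.2,0],[0,-0.03,-0.2,0],[0,-0.03,-0.2,0]],
])

```text
clock: 25.53
position: [0.5026, 0.0301, 0.2087]
tool_rot: [3.141, -0.005, 0.351]
force: [0.7, -0.3, -1.0]
grip_width: -0.0001
finger_force: 0.0
```

```bash
python3 - <<'E'
from h import *
w=bot.grab_frame("wrist");o=bot.observe();print(o["clock"],o["position"],o["force"])
for l,h in(("tray_handle",.06),("crank_grip",.187)):
    r=bot.spot_point(w,l)[:1]
    if r: print(l,round(r[0]["conf"],2),atz(w,r[0]["position"],h))
print(bot.job_done())
E
```

```text
25.5833 [0.50162876 0.03000324 0.20667934] [ 0.53421993 -0.21796323 -1.39976173]
tray_handle 0.94 [ 0.51870848 -0.00974544  0.06      ]
crank_grip 0.9 [ 0.43763771 -0.13606542  0.187     ]
the job is handed in; nothing more can be done
None
```

Job handed in at about 25.6 s: the tray is hard against the crossbar with all four balls in it, the crank is locked at about 2.0 rad with the pin reading home in the camera view, and nothing touched the glassware as far as I could see.

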